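Tighten a stand's clamp nut with a two-pin key between its cheeks

ROBOT

A 6-joint arm with a two-finger parallel gripper is mounted at the origin on the work surface. World frame = base frame: x ahead of the robot, y to its left, z up, the work surface at z = 0. Lengths are in m, angles in rad, forces in N, time in s.
With the tool pointing down it reaches from about 0.25 to 0.775 m from the base axis. Payload 4 kg.
Tool frame: the origin (TCP) lies at the very end of the fingers, on their centre line; the grasp point (between the pads) lies hold_point_z behind it (hold_point_z is the distance from the TCP to the grasp point, in m); z points along the fingers, y is the direction in which the jaws open and shut (so a half turn about z gives the same grasp; the last joint's range is limited). The gripper opens to 94 mm and grips with 3 to 60 N. Pads are 16 mm wide; open, the fingers measure 119 mm over their backs; the gripper's body (75 mm by 177 mm) begins 78 mm behind the grasp point.
Start: joints at [-1.387, 0.087, 1.371, -0, 1.684, -0.103], TCP at [0.156, -0.528, 0.206] pointing down, gripper open.
Joint ranges: [-3.1, 3.1], [-0.76, 2.03], [0.27, 2.55], [-1.08, 4.22], [0.17, 2.65], [-2.57, 2.57]. Speed limits (rad/s): [2.79, 2.79, 3.14, 3.14, 3.14, 3.14].

INTERFACE

Orientations are given as [roll, pitch, yaw] about the fixed x, y, z axes, in that order (R = Rz(yaw) Ry(pitch) Rx(roll)).
In Python, from bench import * gives the robot as it stands.
- The arm moves only by the tool step_arm, never from a script. Its argument "increments" is text: rows parted by semicolons, each of 6 numbers parted by spaces: the shift along the tool's x, y, z in cm, then the turn, a rotation vector about the tool's x, y, z in rad. A call has 1 to 5 rows; each row shifts and turns the commanded pose from where the row before left it, along the tool's axes as they then stand; what a row does not reach is not made up. A row lasts 1/10 s, in which the tool goes at most 50 mm and 8.59 degrees, less where a joint would pass 70% of its speed; a pose out of reach is approached as far as the arm can. A call is refused whole if a number of a shift passes 5 or a number of a turn 0.15, either way. A call with a gripper value outside its range is refused whole. "claw" is the gripper's target within -1 to 1 (shut at 1, half-way at 0, fully open at -1), set as the call begins (left out, the last holds). The fingers move at their own pace and stop on an object; the grip force is fixed at half the most. Time passes only in rows, so rows that do not move let the fingers close. It gives the time, the measured TCP pose, the force and the opening at its end, in the units of the state.
- get_obs(): the state, without advancing time (a new reading comes with each control period).
- snapshot(name): name is "scene" or "top" or "wrist"; returns the picture (420x560x3 uint8, red, green, blue); there is no depth.
- calibration(name): a dict with "camera_matrix" (3x3 intrinsics, pixels), "eye" and "orientation" of the camera in the world; the wrist camera has in their place "tool_from_camera" (4x4, takes a point from camera to tool coordinates, whose origin is the TCP and whose axes are the flange's). Camera axes: x right, y up, looking along -z (the intrinsics and any distortion apply to the point x, -y, -z); pixel columns grow to the right and rows downward; lengths in m; the calibration is good to about 2 mm. The wrist camera is an equidistant fisheye: a pixel r from the principal point sees the ray r / f radians off the axis. A picture is of the moment at which its call begins: read the wrist's pose just before it. calibration takes no time and is no camera call.
- close_job(): hands the job in, once; it reports no verdict.
The state is a dict: "time": time; "joint_positions": joint angles; "qvel": joint speeds; "joint_torque": joint torques, N m; "tool_pos": TCP position; "ee_rot": TCP orientation; "wrist_force": force on the tool from outside, world axes, zero at the start; "wrist_torque": the same for the moment, N m; "width": finger opening in m.
Only numpy, scipy, OpenCV 4.12 (cv2) and the standard library are available. Lean on these libraries where they do the work, as an engineer would, in place of code of your own. Each camera call takes 0.05 s, during which the arm holds its last target. There are 200 camera calls.

TASK

In the fume hood the six-armed star nut on the cast foot of the clamp stand, the one between two upright cheeks, has come loose: take the steel two-pin key from the cork mat, set its pins down between the arms of the nut and turn the nut clockwise (seen from above) until it comes to its stop. The cheeks leave the key's handle only a short swing, so lift the key, swing it back, reseat it and turn again; do not turn the nut with the fingers or press them on the foot. Then stand the key back on its cork mat, pins down, and let go.

Things in the scene. Friction and masses are not known exactly. Their poses are not given: they have to be found in the camera images.
- foot: Dark cast round stand foot, fixed, 170 mm across, 22 mm high. Origin: on the nut's axis at worktop level; z up. A rod socket block, 60 mm high, empty, stands 65 mm off, 50 degrees from +x to +y. On the -x side two cheeks 12 mm thick, 46 to 80 mm from the axis, tops 85 mm up: the seated key's handle can point up to 50 degrees either side of -x before it meets one. Another foot nearby, with a plain round knob, is not the one.
- nut (a joint): Nut's turn, rad, clockwise from above: 0 to 1.955 (stop, tight); starts 0 to 0.56; stiff (0.4 N m), stays put. Six-armed star 70 mm across, top 44 mm up, 20 mm tall, arms 9 mm wide; at 0 an arm points 40 degrees anticlockwise of foot +x. The key fits centred with its handle -40 degrees + turn (+/- any 60) clockwise of foot -x, then 12 degrees free play each way.
- key: Loose steel T key, 0.4 kg. Origin midway between its two pin tips, z up; handle runs to -x. Cross-bar 72 mm along y, 18 to 30 mm up; pins 8 mm thick, 18 mm long, at y = +/-27 mm. Handle 16 mm wide, 18 to 36 mm up, ends at x = -195 mm; black sleeve to grip at x = -142 to -68 mm; tail stub 18 mm long under x = -185 mm. Seated on the nut, its origin is 26 mm above the foot's.
- mat: Cork mat fixed on the worktop, 300 mm along its x, 140 mm along its y, 4 mm thick; origin at the centre of its underside. The key stands on it on its pins and tail stub, its cross-bar towards the mat's +x. A plain flat spanner lies beside the mat and is not needed.
Mind the look-alikes: they are no part of the job. Of the things that look like the key, the larger one is meant.

How it is judged:
By the outcome, as a careful person would: the job done as asked, in the order asked, and still so for the second after the job is handed in, with the robot touching nothing.
It also fails if it takes over 61 s, if anything falls off the work surface, if the arm or the gripper's body presses on something with over 40 N, if the wrist force passes 120 N, or if a joint passes its speed limit or range.

## Working session

There is one attempt and no reset: what is moved stays moved. The work goes in short steps, Python scripts to look and compute and a tool call to move; the robot and the scene stay as the last step left them, time stands still between calls to the robot, and variables do not carry over. Pictures are saved under pics/ and viewed, about 8 in all and at most 12, crops included, and the job is handed in when it is done.

Besides the shell and the picture viewer there is one more tool, called after ">>>" in YAML: its name, and indented under it one key for each argument. step_arm: Moves the arm, as the interface text tells. Its arguments: {"type":"object","properties":{"increments":{"type":"string"},"claw":{"type":"number"}},"required":["increments"]}

```bash
mkdir -p pics; ls; python3 - <<'E'
from bench import *
import cv2,numpy as np
for n in ("scene","top"):
    im=snapshot(n); cv2.imwrite(f"pics/{n}0.png",im[:,:,::-1])
    c=calibration(n); print(n,c)
print(calibration("wrist"))
o=get_obs(); print(o)
a=cv2.imread("pics/top0.png"); cv2.imwrite("pics/top0b.png",cv2.resize(a,(800,600),interpolation=cv2.INTER_CUBIC))
E
```

```text
pics
scene {'camera_matrix': array([[396.44382044,   0.        , 285.4724911 ],
       [  0.        , 396.44382044, 203.03860103],
       [  0.        ,   0.        ,   1.        ]]), 'eye': array([1.01108453e+00, 6.57442720e-04, 5.23472346e-01]), 'orientation': array([7.38342456e-01, 1.08863887e-03, 1.43789398e+00])}
top {'camera_matrix': array([[398.26366962,   0.        , 274.10538037],
       [  0.        , 398.26366962, 212.77258946],
       [  0.        ,   0.        ,   1.        ]]), 'eye': array([0.44289186, 0.08153014, 0.73418667]), 'orientation': array([ 0.21980371, -0.00213295, -1.62927123])}
{'camera_matrix': array([[325.1922621 ,   0.        , 285.55957987],
       [  0.        , 325.1922621 , 203.85771636],
       [  0.        ,   0.        ,   1.        ]]), 'tool_from_camera': array([[ 2.26127209e-04,  9.59491404e-01,  2.81737813e-01,
         8.22635111e-02],
       [ 9.99999965e-01, -2.55063683e-04,  6.60337707e-05,
        -4.45886264e-04],
       [ 1.35219920e-04,  2.81737788e-01, -9.59491428e-01,
        -1.79496708e-01],
       [ 0.00000000e+00,  0.00000000e+00,  0.00000000e+00,
         1.00000000e+00]])}
{'time': 0.1, 'joint_positions': array([-1.38711286e+00,  8.78810398e-02,  1.37209167e+00, -4.52000443e-06,
        1.68361777e+00, -1.03079868e-01]), 'qvel': array([ 0.00147771, -0.00364341, -0.00235867, -0.00194675,  0.00118055,
       -0.00084878]), 'joint_torque': array([ 1.90363324e-03, -3.41252804e+01, -3.03302336e+01,  7.20305904e-02,
        3.04090139e-02, -9.66228868e-05]), 'tool_pos': array([ 0.15548009, -0.52704571,  0.20442708]), 'ee_rot': array([-3.13960497e+00, -2.01102901e-04,  2.86762635e-01]), 'wrist_force': array([ 1.42035757,  0.16018614, -0.66885911]), 'wrist_torque': array([ 0.01042243,  0.00652948, -0.02100668]), 'width': 0.09394602828390484}
```

View pics/top0b.png

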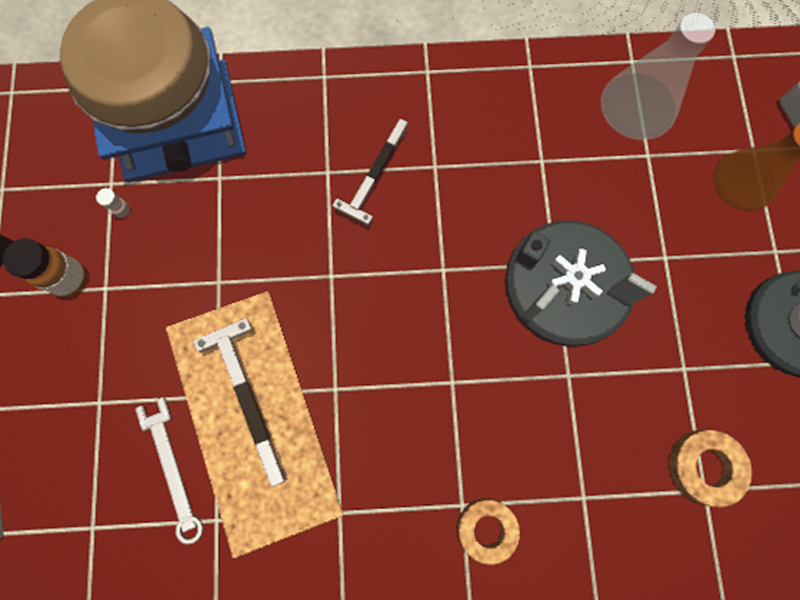

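View pics/scene0.png

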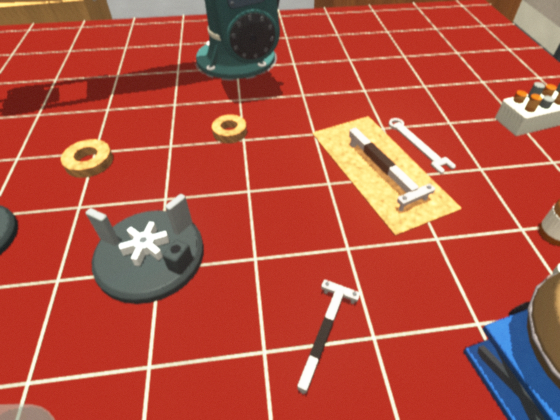

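The candidate keys, in 800x600 top-view pixels, are the T key on the mat (bar at 223,335, tail at 278,480) and the loose one (bar at 353,212, tail at 402,125). The mat one looks larger and sits where the task says, and I'll check that by size. The candidate feet are the one with the star nut and cheeks (575,283) and the plain-knob one at the right edge. The first is the one meant.

```bash
cat > h.py <<'E'
import numpy as np,cv2
from scipy.spatial.transform import Rotation as R
from bench import *
def ray(name,uv):
    c=calibration(name);K=c["camera_matrix"];u,v=uv
    d=np.array([(u-K[0,2])/K[0,0],-(v-K[1,2])/K[1,1],-1.])
    return np.array(c["eye"]),R.from_euler('xyz',c["orientation"]).apply(d)
def onz(name,uv,z):
    e,d=ray(name,uv);return (e+d*(z-e[2])/d[2])[:3]
def wristray(o,uv):
    c=calibration("wrist");K=c["camera_matrix"];T=c["tool_from_camera"]
    p=np.array([uv[0]-K[0,2],uv[1]-K[1,2]]);r=np.hypot(*p);t=r/K[0,0]
    s=np.sin(t)/max(r,1e-9);d=np.array([p[0]*s,-p[1]*s,-np.cos(t)])
    Rt=R.from_euler('xyz',o["ee_rot"]).as_matrix()
    return o["tool_pos"]+Rt@T[:3,3],Rt@T[:3,:3]@d
def wonz(o,uv,z):
    e,d=wristray(o,uv);return e+d*(z-e[2])/d[2]
E
python3 - <<'E'
from h import *
import bench
print([n for n in dir(bench) if not n.startswith('_')], getattr(bench,'hold_point_z',None))
im=cv2.imread("pics/top0.png");hsv=cv2.cvtColor(im,cv2.COLOR_BGR2HSV)
H,S,V=cv2.split(hsv)
mat=((H>8)&(H<28)&(S>70)&(V>110)).astype('uint8')
def big(m,x0,y0,x1,y1):
    q=np.zeros_like(m);q[y0:y1,x0:x1]=m[y0:y1,x0:x1];return q
q=big(mat,110,195,245,395);q=cv2.morphologyEx(q,cv2.MORPH_OPEN,np.ones((3,3)))
cs,_=cv2.findContours(q,0,2);c=max(cs,key=cv2.contourArea)
b=cv2.boxPoints(cv2.minAreaRect(c));ap=cv2.approxPolyDP(cv2.convexHull(c),6,True)[:,0]
print("mat px",ap.tolist())
P=np.array([onz("top",p,.004) for p in ap]);print(P.round(4),"sides",np.linalg.norm(P-np.roll(P,-1,0),axis=1).round(3),P.mean(0))
white=((S<60)&(V>150)).astype('uint8')
for nm,bx,z in(("key",(125,215,205,345),.040),("key2",(230,80,290,160),.03),("nut",(370,165,440,220),.044)):
    q=big(white,*bx);n,l,st,ce=cv2.connectedComponentsWithStats(q)
    for i in range(1,n):
        if st[i,4]<25: continue
        cc=cv2.findContours((l==i).astype('uint8'),0,2)[0][0]
        r=cv2.minAreaRect(cc);w=[onz("top",p,z) for p in cv2.boxPoints(r)]
        print(nm,st[i],ce[i].round(1),onz("top",ce[i],z).round(4),"box px",cv2.boxPoints(r).round(1).tolist(),"m",np.linalg.norm(w[0]-w[1]).round(3),np.linalg.norm(w[1]-w[2]).round(3))
a=im[205:350,120:220];f=im[145:250,350:465]
a=cv2.resize(a,None,fx=4,fy=4,interpolation=2);f=cv2.resize(f,None,fx=3.4,fy=3.4,interpolation=2)
o=np.zeros((590,800,3),'uint8');o[:a.shape[0],:a.shape[1]]=a;o[:f.shape[0],405:405+f.shape[1]]=f[:,:395]
cv2.imwrite("pics/crop1.png",o)
E
```

```text
['IKError', 'calibration', 'close_job', 'get_obs', 'hold_point_z', 'snapshot'] 0.0188
mat px [[187, 204], [239, 361], [163, 390], [116, 229]]
[[0.6321 0.2335 0.004 ]
 [0.3463 0.1466 0.004 ]
 [0.3071 0.278  0.004 ]
 [0.5918 0.3658 0.004 ]] sides [0.299 0.137 0.298 0.138] [0.46931365 0.25599717 0.004     ]
key [136 223  40  47 594] [158.3 243.4] [0.5545 0.277  0.04  ] box px [[134.5, 238.3000030517578], [172.0, 221.6999969482422], [188.5, 258.8999938964844], [151.0, 275.5]] m 0.071 0.074
key [179 308  20  32 295] [188.4 323.7] [0.4152 0.226  0.04  ] box px [[178.3000030517578, 310.79998779296875], [187.3000030517578, 307.3999938964844], [198.3000030517578, 336.79998779296875], [189.3000030517578, 340.1000061035156]] m 0.016 0.052
key [125 332   4  13  34] [126.1 339.6] [0.3958 0.3299 0.04  ] box px [[125.0, 344.0], [125.0, 332.0], [128.0, 332.0], [128.0, 344.0]] m 0.019 0.005
key2 [271  84  14  17 111] [277.5  91.8] [0.8399 0.0501 0.03  ] box px [[270.3999938964844, 98.0999984741211], [279.3999938964844, 82.4000015258789], [284.6000061035156, 85.4000015258789], [275.70001220703125, 101
[... 355 characters left out ...]
0000305175781], [258.0, 119.80000305175781], [230.0, 121.0]] m 0.054 0.003
key2 [230 123   2  37  46] [230.2 143.7] [0.7377 0.1456 0.03  ] box px [[230.0, 159.0], [230.0, 123.0], [231.0, 123.0], [231.0, 159.0]] m 0.073 0.002
key2 [233 123  29  33 305] [249.7 140.8] [0.7415 0.1087 0.03  ] box px [[232.1999969482422, 143.60000610351562], [245.39999389648438, 117.19999694824219], [270.6000061035156, 129.8000030517578], [257.3999938964844, 156.1999969482422]] m 0.059 0.055
nut [376 174  48  42 662] [401.2 194.7] [ 0.6167 -0.1587  0.044 ] box px [[367.5, 185.6999969482422], [417.70001220703125, 170.0], [428.1000061035156, 203.1999969482422], [377.79998779296875, 218.89999389648438]] m 0.098 0.064
```

View pics/crop1.png

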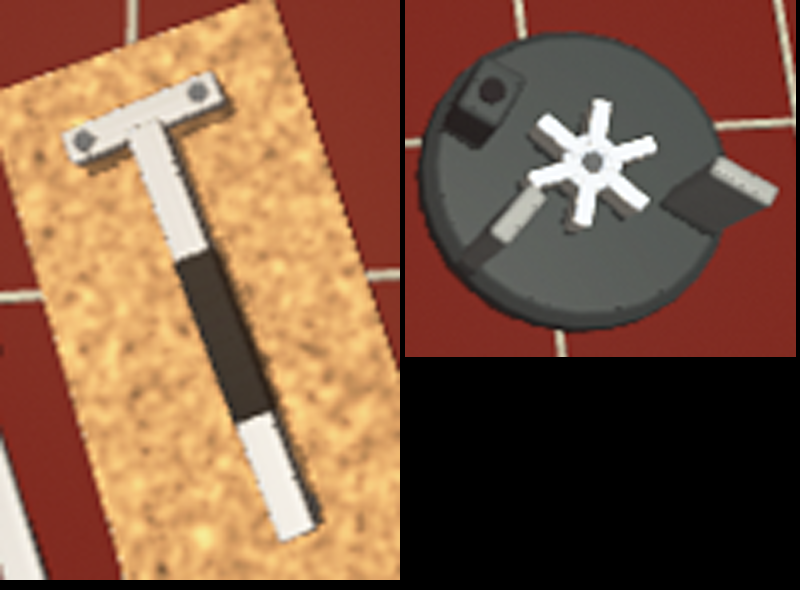

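```bash
cat > m.py <<'E'
from h import *
k=lambda x,y:(x/4+120-.375,y/4+205-.375)
f=lambda x,y:((x-405)/3.4+350-.35,y/3.4+145-.35)
A=lambda d:np.degrees(np.arctan2(d[1],d[0])).round(1)
p1,p2=onz("top",k(83,140),.034),onz("top",k(197,92),.034)
e=onz("top",k(296,538),.040)
s1,s2=onz("top",k(191,258),.04),onz("top",k(254,418),.04)
m=(p1+p2)/2;print("pins",p1,p2,np.linalg.norm(p1-p2),"mid",m,"end",e,"len",np.linalg.norm((m-e)[:2]))
print("yaw handle",A(m-e),"from bar",A(p1-p2)-90,"sleeve",s1,s2,np.linalg.norm(s1-s2),A(s1-s2),[np.linalg.norm((s-m)[:2]) for s in(s1,s2)])
c=onz("top",f(593,161),.044);print("nut",c)
for t in[(602,98),(656,143),(645,207),(582,226),(529,185),(542,117)]:
    d=onz("top",f(*t),.044)-c;print(" arm",np.hypot(*d[:2]).round(4),A(d),A(d)%60)
h=onz("top",f(491,91),.06)-c;print("socket",np.hypot(*h[:2]),A(h),"foot yaw",A(h)-50)
for q in([(527,183),(547,193),(516,243),(495,237)],[(716,158),(777,190),(770,206),(712,172)]):
    D=np.array([onz("top",f(*t),.085)-c for t in q]);print(" cheek",[(np.hypot(*d[:2]).round(3),A(d)) for d in D],A(D.mean(0)),D.mean(0))
E
python3 m.py
```

```text
pins [0.56400445 0.31051194 0.034     ] [0.58273312 0.26006241 0.034     ] 0.05381373206697631 mid [0.57336879 0.28528718 0.034     ] end [0.38994133 0.21754619 0.04      ] len 0.19553637120403464
yaw handle 20.3 from bar 20.400000000000006 sleeve [0.50859662 0.26119225 0.04      ] [0.43964129 0.23458765 0.04      ] 0.07390968906490954 21.1 [np.float64(0.06910860317344722), np.float64(0.14301568108480514)]
nut [ 0.62130159 -0.16603446  0.044     ]
 arm 0.0357 -15.2 44.8
 arm 0.0356 -77.2 42.8
 arm 0.0357 -137.8 42.19999999999999
 arm 0.0362 163.4 43.400000000000006
 arm 0.0371 107.4 47.400000000000006
 arm 0.0352 43.0 43.0
socket 0.06531416338266297 55.9 foot yaw 5.899999999999999
 cheek [(np.float64(0.053), np.float64(112.2)), (np.float64(0.047), np.float64(122.9)), (np.float64(0.076), np.float64(130.8)), (np.float64(0.082), np.float64(124.3))] 123.5 [-0.03542303  0.05352802  0.041     ]
 cheek [(np.float64(0.048), np.float64(-105.1)), (np.float64(0.08), np.float64(-112.4)), (np.float64(0.08), np.float64(-119.0)), (np.float64(0.048), np.float64(-114.3))] -113.4 [-0.02537161 -0.05856417  0.041     ]
```

The key on the mat is confirmed: pins 54 mm apart, 195 mm long, key origin at (0.573, 0.285), yaw 20.4°. The nut is at (0.621, -0.166), the foot's yaw is about 5.4° and the nut's turn about 2°. I'm moving to above the grip.

>>> step_arm:
  increments: "2.9 -3.63 0.3 0 0 0;2.9 -3.63 0.3 0 0 0;2.9 -3.63 0.3 0 0 0;2.9 -3.63 0.3 0 0 0;2.9 -3.63 0.3 0 0 0"
  claw: 0

```text
time: 0.6
tool_pos: [0.2435, -0.3105, 0.1898]
ee_rot: [-3.141, -0.0, 0.286]
wrist_force: [-0.1, -0.4, 0.5]
width: 0.0573
```

>>> step_arm:
  increments: "2.9 -3.63 0.3 0 0 0;2.9 -3.63 0.3 0 0 0;2.9 -3.63 0.3 0 0 0;2.9 -3.63 0.3 0 0 0;2.9 -3.63 0.3 0 0 0"

```text
time: 1.1
tool_pos: [0.3311, -0.0955, 0.1751]
ee_rot: [3.141, -0.0, 0.286]
wrist_force: [-0.6, -0.2, 1.0]
width: 0.0469
```

>>> step_arm:
  increments: "2.9 -3.63 0.3 0 0 0;2.9 -3.63 0.3 0 0 0;2.9 -3.63 0.3 0 0 0;2.9 -3.63 0.3 0 0 0;2.9 -3.63 0.3 0 0 0"

```text
time: 1.6
tool_pos: [0.4188, 0.1198, 0.16]
ee_rot: [3.141, 0.0, 0.287]
wrist_force: [0.3, -0.0, 0.6]
width: 0.047
```

>>> step_arm:
  increments: "2.9 -3.63 0.3 0 0 0;2.9 -3.63 0.3 0 0 0;2.9 -3.63 0.3 0 0 0;0 0 0 0 0 -0.069;0 0 0 0 0 0"

```text
time: 2.1
tool_pos: [0.4709, 0.2478, 0.1499]
ee_rot: [3.141, 0.003, 0.358]
wrist_force: [-0.9, -0.1, -0.3]
width: 0.047
```

```bash
python3 - <<'E'
from h import *
o=get_obs();im=snapshot("wrist")[:,:,::-1].copy();cv2.imwrite("pics/w1.png",im)
e=o["tool_pos"];print(e,o["ee_rot"])
E
```

```text
[0.47092774 0.24776318 0.14992031] [3.14125101e+00 3.07885106e-03 3.57941234e-01]
```

View pics/w1.png

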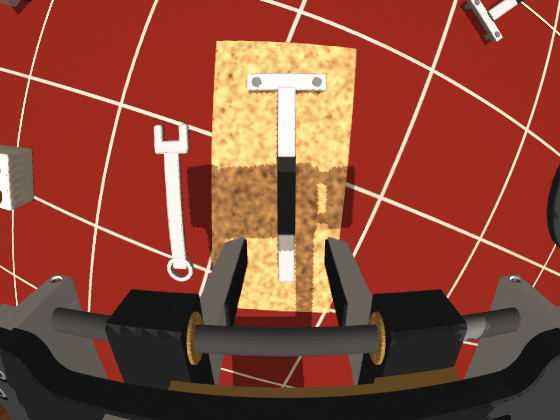

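The wrist view shows the fingers straddling the key, with pins at (256,82) and (317,82) and the sleeve from (286,156) to (286,235). The spanner at (172,200) is clear.

```bash
python3 - <<'E'
from h import *
o=get_obs()
p=[wonz(o,q,.034) for q in((256.5,82),(317.5,82))];m=sum(p)/2
s=[wonz(o,q,.04) for q in((286.5,156.5),(286,235))]
print(p,np.linalg.norm(p[0]-p[1]),m,s,[np.linalg.norm((x-m)[:2]) for x in s])
d=s[0]-s[1];print(np.degrees(np.arctan2(d[1],d[0])))
E
```

```text
[array([0.563739  , 0.30960081, 0.034     ]), array([0.5827913 , 0.25847944, 0.034     ])] 0.054556255969688314 [0.57326515 0.28404012 0.034     ] [array([0.50975777, 0.26093888, 0.04      ]), array([0.43886899, 0.23506044, 0.04      ])] [np.float64(0.06757850527252827), np.float64(0.14304313276999667)]
20.05495710799899
```

>>> step_arm:
  increments: "0.1 0.1 4 0 0 0;0 0 4 0 0 0;0 0 3 0 0 0;0 0 2 0 0 0;0 0 0.75 0 0 0"

```text
time: 2.65
tool_pos: [0.4707, 0.2444, 0.0115]
ee_rot: [3.141, 0.005, 0.353]
wrist_force: [-0.1, 0.2, -0.3]
width: 0.0469
```

>>> step_arm:
  increments: "0 0 0 0 0 0;0 0 0 0 0 0;0 0 0 0 0 0;0 0 0 0 0 0;0 0 0 0 0 0"
  claw: 1

```text
time: 3.15
tool_pos: [0.4736, 0.2472, 0.0155]
ee_rot: [-3.14, -0.003, 0.356]
wrist_force: [-1.3, 2.1, 3.8]
width: 0.0155
```

>>> step_arm:
  increments: "0 0 0 0 0 0;0 0 -1 0 0 0;0 0 -3 0 0 0;0 0 -3 0 0 0;0 0 0 0 0 0"

```text
time: 3.65
tool_pos: [0.4754, 0.2469, 0.088]
ee_rot: [3.141, -0.008, 0.356]
wrist_force: [1.1, 0.4, -2.6]
width: 0.0155
```

>>> step_arm:
  increments: "-0.87 4 -2.2 0 0 0;-0.87 4 -2.2 0 0 0;-0.87 4 -2.2 0 0 0;-0.87 4 0 0 0 0;-0.87 4 0 0 0 0"

```text
time: 4.15
tool_pos: [0.501, 0.0418, 0.1487]
ee_rot: [3.141, 0.002, 0.356]
wrist_force: [0.6, 0.9, -3.6]
width: 0.0161
```

>>> step_arm:
  increments: "-0.87 4 0 0 0 0;-0.87 4 0 0 0 0;-0.87 4 0 0 0 0;-0.87 4 0 0 0 0;-0.87 4 0 0 0 0"

```text
time: 4.65
tool_pos: [0.5291, -0.1606, 0.1471]
ee_rot: [-3.139, 0.004, 0.355]
wrist_force: [0.6, 0.9, -4.3]
width: 0.0154
```

>>> step_arm:
  increments: "-0.87 4 0 0 0 0;-0.87 4 0 0 0 0;0 0 0 0 0 -0.133;0 0 0 0 0 -0.133;0 0 0 0 0 -0.132"

```text
time: 5.15
tool_pos: [0.5406, -0.2404, 0.1465]
ee_rot: [-3.137, 0.002, 0.758]
wrist_force: [0.1, 0.4, -4.6]
width: 0.016
```

>>> step_arm:
  increments: "0 0 0 0 0 0;0 0 0 0 0 0;0 0 0 0 0 0"

```text
time: 5.45
tool_pos: [0.5416, -0.2398, 0.1489]
ee_rot: [-3.14, 0.001, 0.752]
wrist_force: [-0.5, -0.4, -3.7]
width: 0.0156
```

```bash
python3 - <<'E'
from h import *
o=get_obs();im=snapshot("wrist")[:,:,::-1].copy();cv2.imwrite("pics/w2.png",im);print(o["tool_pos"],o["ee_rot"],o["wrist_force"])
cv2.imwrite("pics/w2c.png",cv2.resize(im[0:300,130:430],None,fx=2,fy=2,interpolation=2))
np.save("o2.npy",o,allow_pickle=True)
E
```

```text
[ 0.54163205 -0.23983744  0.14889834] [-3.14010648e+00  8.19492531e-04  7.52096144e-01] [-0.5218604  -0.41329771 -3.7381182 ]
```

View pics/w2c.png

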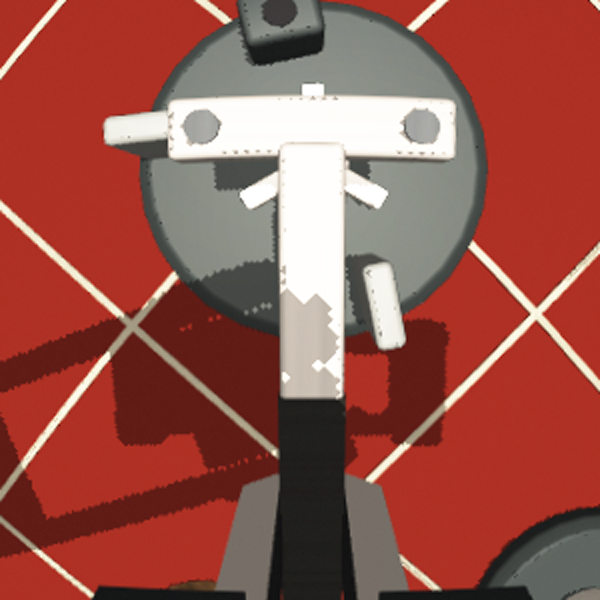

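```bash
python3 - <<'E'
from h import *
o=np.load("o2.npy",allow_pickle=True).item()
f=lambda x,y:(x/2+130-.25,y/2-.25)
q=[f(201,127),f(422,126)]
for z in(.157,.162,.167,.172):
    p=[wonz(o,t,z) for t in q];d=p[0]-p[1];print(z,np.linalg.norm(d).round(4),((p[0]+p[1])/2).round(4),np.degrees(np.arctan2(d[1],d[0])).round(2)-90)
T=[wonz(o,f(*t),.044) for t in((313,84),(245,202),(382,200))]
(a,b,c)=[t[:2] for t in T]
M=2*np.array([b-a,c-a]);ct=np.linalg.solve(M,[b@b-a@a,c@c-a@a]);print("centre",ct,"r",np.linalg.norm(a-ct),[np.degrees(np.arctan2(*(t-ct)[::-1]))%60 for t in(a,b,c)])
E
```

```text
0.157 0.0576 [ 0.6206 -0.1652  0.157 ] 43.360000000000014
0.162 0.0559 [ 0.6201 -0.1657  0.162 ] 43.360000000000014
0.167 0.0542 [ 0.6195 -0.1663  0.167 ] 43.360000000000014
0.172 0.0525 [ 0.619  -0.1668  0.172 ] 43.360000000000014
centre [ 0.62155983 -0.16493297] r 0.03431655610632122 [np.float64(43.019662271952605), np.float64(44.4975402858247), np.float64(43.47977500838975)]
```

>>> step_arm:
  increments: "0.2 0.07 2 0 0 0;0 0 3 0 0 0;0 0 2.5 0 0 0;0 0 1.2 0 0 0;0 0 0 0 0 0"

```text
time: 6.0
tool_pos: [0.5425, -0.2383, 0.0605]
ee_rot: [-3.137, 0.002, 0.753]
wrist_force: [-0.1, 0.1, -3.5]
width: 0.0157
```

>>> step_arm:
  increments: "0 0 0.6 0 0 0;0 0 0.6 0 0 0;0 0 0 0 0 0"

```text
time: 6.3
tool_pos: [0.544, -0.2393, 0.0511]
ee_rot: [3.141, 0.0, 0.754]
wrist_force: [-1.0, -0.2, -3.6]
width: 0.0155
```

>>> step_arm:
  increments: "0 0 0.6 0 0 0;0 0 0.4 0 0 0;0 0 0 0 0 0"

```text
time: 6.6
tool_pos: [0.5435, -0.2389, 0.0401]
ee_rot: [-3.14, 0.001, 0.754]
wrist_force: [-0.0, 0.4, -3.8]
width: 0.0157
```

>>> step_arm:
  increments: "0 0 0.15 0 0 0;0 0 0 0 0 0"

```text
time: 6.8
tool_pos: [0.544, -0.2392, 0.0394]
ee_rot: [-3.142, 0.0, 0.754]
wrist_force: [0.1, 0.1, -4.6]
width: 0.0157
```

>>> step_arm:
  increments: "0 0 0.15 0 0 0;0 0 0 0 0 0"

```text
time: 7.0
tool_pos: [0.5442, -0.2393, 0.038]
ee_rot: [3.141, -0.0, 0.754]
wrist_force: [-0.0, -0.2, -3.0]
width: 0.0156
```

>>> step_arm:
  increments: "0 0 0.1 0 0 0;0.05 -1.06 0 0 0 0.1;0.05 -1.06 0 0 0 0.1;0.05 -1.06 0 0 0 0.1;0.05 -1.06 0 0 0 0.1"

```text
time: 7.5
tool_pos: [0.5218, -0.2045, 0.0378]
ee_rot: [3.138, -0.0, 0.35]
wrist_force: [-0.7, -2.4, -2.2]
width: 0.0158
```

>>> step_arm:
  increments: "0.05 -1.06 0 0 0 0.1;0.05 -1.06 0 0 0 0.1;0.05 -1.06 0 0 0 0.1;0 0 0 0 0 0"

```text
time: 7.9
tool_pos: [0.5148, -0.1724, 0.0376]
ee_rot: [3.14, 0.0, 0.055]
wrist_force: [-2.3, -2.0, -0.2]
width: 0.0158
```

>>> step_arm:
  increments: "0.05 -1.06 0 0 0 0.1;0.05 -1.06 0 0 0 0.1;0.05 -1.06 0 0 0 0.1;0.05 -1.06 0 0 0 0.1;0.05 -1.06 0 0 0 0.1"

```text
time: 8.4
tool_pos: [0.5241, -0.1208, 0.0374]
ee_rot: [3.14, 0.002, -0.448]
wrist_force: [-4.7, -0.8, 0.2]
width: 0.0156
```

>>> step_arm:
  increments: "0.05 -1.06 0 0 0 0.1;0.05 -1.06 0 0 0 0.1;0 0 0 0 0 0"

```text
time: 8.7
tool_pos: [0.5357, -0.1017, 0.0373]
ee_rot: [3.141, 0.002, -0.644]
wrist_force: [-4.9, 1.8, 1.2]
width: 0.0159
```

```bash
python3 - <<'E'
from h import *
o=get_obs();im=snapshot("wrist")[:,:,::-1].copy();print(o["tool_pos"],o["ee_rot"],o["wrist_force"],o["wrist_torque"])
cv2.imwrite("pics/w3c.png",cv2.resize(im[0:300,130:430],None,fx=2,fy=2,interpolation=2))
np.save("o3.npy",o,allow_pickle=True)
E
```

```text
[ 0.53568217 -0.10165935  0.03730123] [ 3.14119136e+00  2.35533352e-03 -6.43640781e-01] [-4.89921258  1.81016235  1.2473491 ] [ 0.19616477  0.6978005  -0.08706406]
```

View pics/w3c.png

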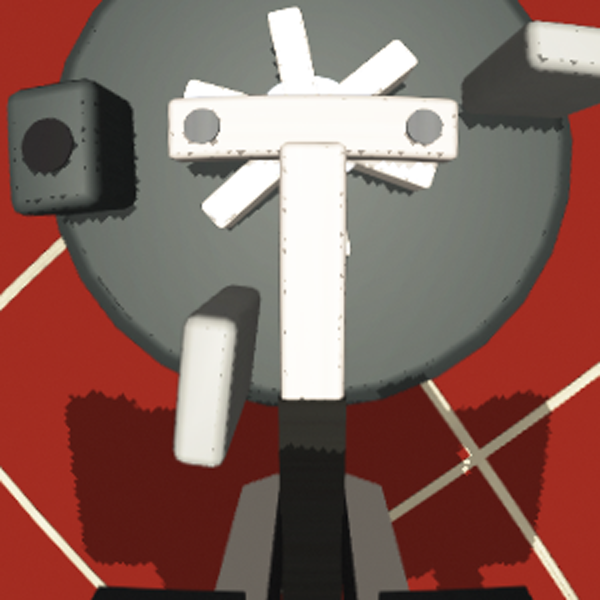

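```bash
python3 - <<'E'
from h import *
o=np.load("o3.npy",allow_pickle=True).item()
f=lambda x,y:(x/2+130-.25,y/2-.25)
p=[wonz(o,f(*t),.056) for t in((202,127),(424,126))];d=p[0]-p[1]
print("key",np.linalg.norm(d),(p[0]+p[1])/2,np.degrees(np.arctan2(d[1],d[0]))-90)
T=[wonz(o,f(*t),.044)[:2] for t in((284,10),(408,50),(211,218),(433,178))]
c=(T[1]+T[2])/2;print("c",c,np.linalg.norm(T[1]-T[2]))
for t in T: print(np.linalg.norm(t-c),np.degrees(np.arctan2(*(t-c)[::-1]))%60)
E
```

```text
key 0.05419249795353952 [ 0.62078843 -0.1657422   0.056     ] -36.56148142962358
c [ 0.62134872 -0.16499434] 0.0693082886946259
0.034577741413468165 34.261482630438735
0.03465414434731296 34.67598364885616
0.03465414434731293 34.675983648856175
0.03471382555018904 32.83222500465692
```

The nut has turned about 69°, with about 41° left. I'm easing off, lifting, swinging back and reseating.

>>> step_arm:
  increments: "0.05 1.06 0 0 0 -0.1;0 0 -1.5 0 0 0;0 0 -1.5 0 0 0;0.05 1.06 0 0 0 -0.1;0.05 1.06 0 0 0 -0.1"

```text
time: 9.25
tool_pos: [0.5227, -0.131, 0.0696]
ee_rot: [-3.141, -0.005, -0.342]
wrist_force: [-0.4, -0.1, -3.0]
width: 0.0156
```

>>> step_arm:
  increments: "0.05 1.06 0 0 0 -0.1;0.05 1.06 0 0 0 -0.1;0.05 1.06 0 0 0 -0.1;0.05 1.06 0 0 0 -0.1;0.05 1.06 0 0 0 -0.1"

```text
time: 9.75
tool_pos: [0.5169, -0.1836, 0.0688]
ee_rot: [3.14, -0.003, 0.157]
wrist_force: [0.3, -0.0, -3.3]
width: 0.0161
```

>>> step_arm:
  increments: "0.05 1.06 0 0 0 -0.1;0.05 1.06 0 0 0 -0.1;0.05 1.06 0 0 0 -0.1;0.05 1.06 0 0 0 -0.1;0.01 0.38 0 0 0 -0.036"

```text
time: 10.25
tool_pos: [0.5339, -0.227, 0.0688]
ee_rot: [3.138, -0.002, 0.591]
wrist_force: [0.2, 1.1, -3.9]
width: 0.0159
```

>>> step_arm:
  increments: "0 0 0 0 0 0;0 0 0 0 0 0"

```text
time: 10.45
tool_pos: [0.533, -0.2257, 0.068]
ee_rot: [3.14, -0.001, 0.589]
wrist_force: [0.7, 0.1, -4.3]
width: 0.0157
```

```bash
python3 - <<'E'
from h import *
o=get_obs();im=snapshot("wrist")[:,:,::-1].copy();print(o["tool_pos"],o["ee_rot"],o["wrist_force"])
cv2.imwrite("pics/w4c.png",cv2.resize(im[0:300,130:430],None,fx=2,fy=2,interpolation=2))
np.save("o4.npy",o,allow_pickle=True)
E
```

```text
[ 0.53302727 -0.22574835  0.06798382] [ 3.14030423e+00 -8.43964295e-04  5.88609290e-01] [ 0.7188288   0.101387   -4.26100853]
```

View pics/w4c.png

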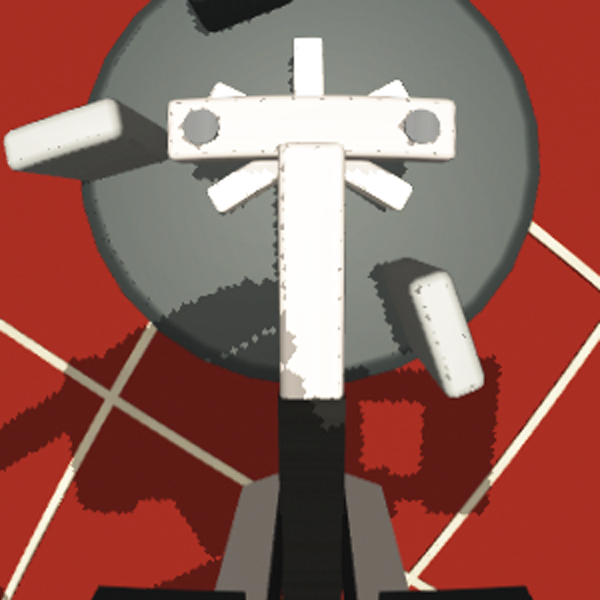

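The key is aligned with an arm: the arm tip at (308,40) is in line with the handle, and the side arms at (212,205) and (408,205) are symmetric. I'm reseating it.

>>> step_arm:
  increments: "0 0 1 0 0 0;0 0 0.8 0 0 0;0 0 0.7 0 0 0;0 0 0.5 0 0 0;0 0 0.1 0 0 0"

```text
time: 11.0
tool_pos: [0.5318, -0.2255, 0.0356]
ee_rot: [-3.14, 0.001, 0.59]
wrist_force: [-2.1, 0.3, 0.6]
width: 0.0159
```

>>> step_arm:
  increments: "0.05 -1.06 0 0 0 0.1;0.05 -1.06 0 0 0 0.1;0.05 -1.06 0 0 0 0.1;0.05 -1.06 0 0 0 0.1;0 0 0 0 0 0"

```text
time: 11.5
tool_pos: [0.5165, -0.1863, 0.0362]
ee_rot: [3.141, -0.001, 0.191]
wrist_force: [-0.3, -0.8, -3.5]
width: 0.0158
```

>>> step_arm:
  increments: "0.05 -1.06 0 0 0 0.1;0.05 -1.06 0 0 0 0.1;0.05 -1.06 0 0 0 0.1;0 0 0 0 0 0"

```text
time: 11.9
tool_pos: [0.515, -0.1545, 0.0361]
ee_rot: [3.141, 0.0, -0.107]
wrist_force: [-0.6, -0.1, -3.6]
width: 0.0157
```

>>> step_arm:
  increments: "0.05 -1.06 0 0 0 0.1;0.03 -0.8 0 0 0 0.075;0 0 0 0 0 0"

```text
time: 12.2
tool_pos: [0.5184, -0.1365, 0.036]
ee_rot: [-3.141, 0.001, -0.281]
wrist_force: [-2.1, 0.2, -1.8]
width: 0.0156
```

>>> step_arm:
  increments: "0.01 -0.43 0 0 0 0.04;0 0 0 0 0 0"

```text
time: 12.4
tool_pos: [0.5195, -0.1327, 0.0359]
ee_rot: [3.142, 0.001, -0.322]
wrist_force: [-2.2, 0.2, -1.2]
width: 0.0156
```

>>> step_arm:
  increments: "0.01 -0.43 0 0 0 0.04;0 0 0 0 0 0"

```text
time: 12.6
tool_pos: [0.5205, -0.13, 0.0359]
ee_rot: [3.139, 0.001, -0.361]
wrist_force: [-3.0, -1.8, -1.4]
width: 0.0156
```

```bash
python3 - <<'E'
from h import *
o=get_obs();im=snapshot("wrist")[:,:,::-1].copy();print(o["tool_pos"],o["ee_rot"],o["wrist_force"],o["wrist_torque"])
cv2.imwrite("pics/w5c.png",cv2.resize(im[0:300,130:430],None,fx=2,fy=2,interpolation=2))
np.save("o5.npy",o,allow_pickle=True)
E
```

```text
[ 0.52045067 -0.12995332  0.03591681] [ 3.13863469e+00  1.28049343e-03 -3.61474175e-01] [-2.96800832 -1.81048804 -1.35400981] [-0.44163939  0.79328478  0.36725437]
```

View pics/w5c.png

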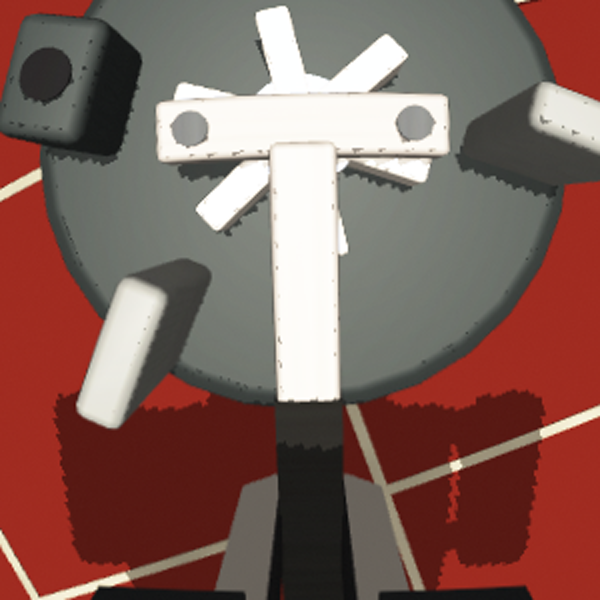

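```bash
python3 - <<'E'
from h import *
o=np.load("o5.npy",allow_pickle=True).item()
f=lambda x,y:(x/2+130-.25,y/2-.25)
p=[wonz(o,f(*t),.056) for t in((189,128),(414,124))];d=p[0]-p[1]
print("key",np.linalg.norm(d),(p[0]+p[1])/2,np.degrees(np.arctan2(d[1],d[0]))-90)
T=[wonz(o,f(*t),.044)[:2] for t in((273,10),(400,45),(205,222),(431,175))]
c=(T[1]+T[2])/2;print("c",c,np.linalg.norm(T[1]-T[2]))
for t in T: print(np.linalg.norm(t-c),np.degrees(np.arctan2(*(t-c)[::-1]))%60)
E
```

```text
key 0.05451970118126479 [ 0.62109364 -0.1649901   0.056     ] -19.875968505895656
c [ 0.62109985 -0.16508833] 0.07002275521323753
0.03444662043712044 52.1495778213269
0.03501137760661876 52.550123121521366
0.03501137760661877 52.550123121521565
0.03548979146448493 50.67805747444987
```

The nut's arms read about 52.2° mod 60, against about 53.4° expected at the stop, and the key is beginning to twist in the grip. One more firm push will confirm the stop.

>>> step_arm:
  increments: "0.01 -0.45 0 0 0 0.04;0 0 0 0 0 0"

```text
time: 12.85
tool_pos: [0.5211, -0.1284, 0.0359]
ee_rot: [3.133, 0.001, -0.402]
wrist_force: [-8.1, -8.7, -0.1]
width: 0.0159
```

>>> step_arm:
  increments: "0.01 -0.35 0 0 0 0.02;0 0 0 0 0 0"

```text
time: 13.05
tool_pos: [0.5216, -0.1275, 0.0359]
ee_rot: [3.128, 0.001, -0.422]
wrist_force: [-9.6, -14.2, 0.0]
width: 0.0162
```

```bash
python3 - <<'E'
from h import *
o=get_obs();im=snapshot("wrist")[:,:,::-1].copy();print(o["tool_pos"],o["ee_rot"],o["wrist_force"],o["wrist_torque"])
cv2.imwrite("pics/w6c.png",cv2.resize(im[0:300,130:430],None,fx=2,fy=2,interpolation=2))
np.save("o6.npy",o,allow_pickle=True)
E
```

```text
[ 0.52156286 -0.12752244  0.0358881 ] [ 3.12824165e+00  1.30713227e-03 -4.22352727e-01] [ -9.57797399 -14.22753559   0.04832746] [-2.43154346  1.62848987  0.54010895]
```

View pics/w6c.png

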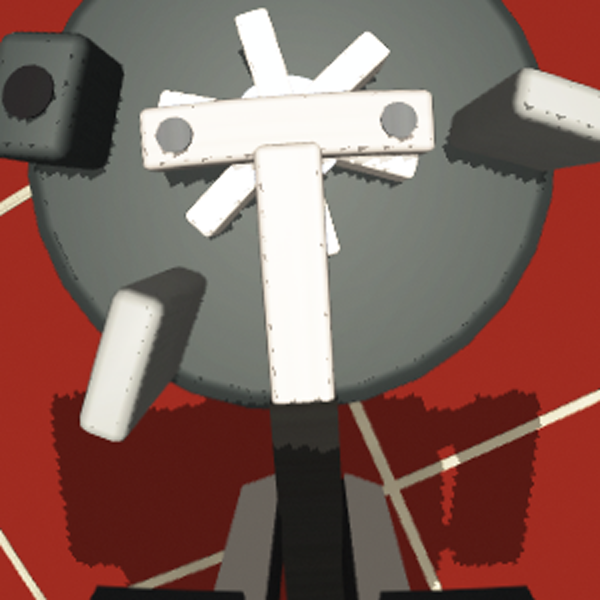

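The force rose to 17 N at the grip, about 1.7 N·m, while the nut stayed put, so it's at its stop. I'm easing off into the free play and lifting out.

>>> step_arm:
  increments: "0 0.4 0 0 0 0;0 0.4 0 0 0 0;0.05 1 0 0 0 -0.1;0.01 0.5 0 0 0 -0.05;0 0 0 0 0 0"

```text
time: 13.6
tool_pos: [0.5165, -0.143, 0.036]
ee_rot: [-3.141, -0.001, -0.275]
wrist_force: [-0.5, 0.9, -2.1]
width: 0.0156
```

>>> step_arm:
  increments: "0 0 -1 0 0 0;0 0 -1.5 0 0 0;0 0 -3 0 0 0;0 0 -3 0 0 0;0 0 -3 0 0 0"

```text
time: 14.1
tool_pos: [0.5164, -0.1422, 0.1527]
ee_rot: [-3.141, -0.001, -0.275]
wrist_force: [1.4, 0.2, -3.6]
width: 0.0155
```

>>> step_arm:
  increments: "0 0 0 0 0 0;0 0 0 0 0 0"

```text
time: 14.3
tool_pos: [0.5165, -0.1424, 0.1513]
ee_rot: [-3.142, -0.002, -0.275]
wrist_force: [-0.3, -0.0, -4.7]
width: 0.0159
```

```bash
python3 - <<'E'
from h import *
o=get_obs();im=snapshot("wrist")[:,:,::-1].copy();print(o["tool_pos"],o["ee_rot"],o["wrist_force"],o["wrist_torque"],o["joint_positions"])
cv2.imwrite("pics/w7c.png",cv2.resize(im[0:300,130:430],None,fx=2,fy=2,interpolation=2))
np.save("o7.npy",o,allow_pickle=True)
E
```

```text
[ 0.51648569 -0.14244236  0.15131921] [-3.14156847e+00 -1.69459135e-03 -2.74995724e-01] [-0.2981216  -0.01229767 -4.67056759] [0.04897851 0.08351788 0.05336007] [-3.75069407e-01  7.11867669e-02  1.49522794e+00  1.93363533e-04
  1.57349425e+00  1.47072331e+00]
```

View pics/w7c.png

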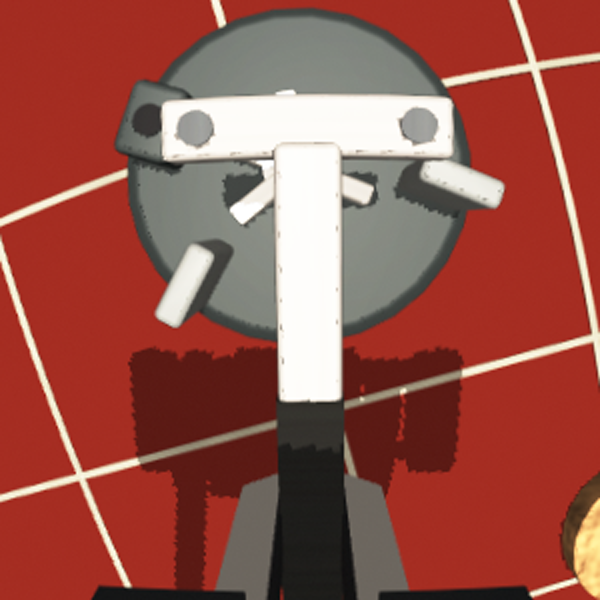

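```bash
python3 - <<'E'
from h import *
o=np.load("o7.npy",allow_pickle=True).item()
f=lambda x,y:(x/2+130-.25,y/2-.25)
Rt=R.from_euler('xyz',o["ee_rot"])
for z in(.166,.170,.174):
    p=[wonz(o,f(*t),z) for t in((195,128),(419,125))];d=p[0]-p[1];m=(p[0]+p[1])/2
    y=np.arctan2(d[1],d[0])-np.pi/2
    print(z,np.linalg.norm(d),m,np.degrees(y),"key-tool yaw",y-o["ee_rot"][2],"in tool",Rt.inv().apply(m-o["tool_pos"]))
    # goal: key origin (.5733,.2850), keep tool yaw such that key yaw=20.0deg
    ty=np.radians(20)-(y-o["ee_rot"][2]);v=Rt.inv().apply(m-o["tool_pos"])[:2]
    t=np.array([.5733,.2850])-np.array([np.cos(ty)*v[0]+np.sin(ty)*v[1],np.sin(ty)*v[0]-np.cos(ty)*v[1]])
    dw=t-o["tool_pos"][:2];a=o["ee_rot"][2]
    print("  tool yaw",ty,"dyaw",ty-a,"TCP",t,"shift in present tool axes cm",100*(dw[0]*np.cos(a)+dw[1]*np.sin(a)),100*(dw[0]*np.sin(a)-dw[1]*np.cos(a)))
E
```

```text
0.166 0.056214110155175336 [ 0.62010413 -0.17012468  0.166     ] -15.06588641354994 key-tool yaw 0.012046401529418826 in tool [ 0.10726677 -0.001495   -0.014499  ]
  tool yaw 0.33701944886944707 dyaw 0.6120151730467924 TCP [0.47256194 0.24811859] shift in present tool axes cm -14.832739976185907 -36.395897136101844
0.17 0.05485096873314141 [ 0.61950116 -0.16998648  0.17      ] -15.065886413550004 key-tool yaw 0.012046401529417716 in tool [ 0.10665571 -0.00146437 -0.01850004]
  tool yaw 0.3370194488694482 dyaw 0.6120151730467935 TCP [0.47312849 0.24834956] shift in present tool axes cm -14.784484880120004 -36.4335103728727
0.174 0.053487827311107496 [ 0.61889819 -0.16984828  0.174     ] -15.06588641354994 key-tool yaw 0.012046401529418826 in tool [ 0.10604465 -0.00143374 -0.02250108]
  tool yaw 0.33701944886944707 dyaw 0.6120151730467924 TCP [0.47369505 0.24858053] shift in present tool axes cm -14.736229784054125 -36.47112360964356
```

>>> step_arm:
  increments: "-1.48 -3.64 0 0 0 0;-1.48 -3.64 0 0 0 0;-1.48 -3.64 0 0 0 0;-1.48 -3.64 0 0 0 0;-1.48 -3.64 0 0 0 0"

```text
time: 14.85
tool_pos: [0.4924, 0.0543, 0.148]
ee_rot: [3.14, 0.005, -0.276]
wrist_force: [0.8, -0.3, -2.8]
width: 0.016
```

>>> step_arm:
  increments: "-1.48 -3.64 0 0 0 0;-1.48 -3.64 0 0 0 0;-1.48 -3.64 0 0 0 0;-1.48 -3.64 0 0 0 0;-1.48 -3.64 0 0 0 0"

```text
time: 15.35
tool_pos: [0.4707, 0.2491, 0.1479]
ee_rot: [3.139, 0.004, -0.275]
wrist_force: [0.9, -0.3, -3.9]
width: 0.0157
```

>>> step_arm:
  increments: "0 0 0 0 0 -0.122;0 0 0 0 0 -0.122;0 0 0 0 0 -0.122;0 0 0 0 0 -0.122;0 0 0 0 0 -0.124"

```text
time: 15.85
tool_pos: [0.471, 0.2476, 0.1477]
ee_rot: [3.141, 0.006, 0.342]
wrist_force: [-0.6, 0.0, -3.3]
width: 0.0159
```

>>> step_arm:
  increments: "0 0 3 0 0 0;0 0 3 0 0 0;0 0 2 0 0 0;0 0 2 0 0 0;0 0 0 0 0 0"

```text
time: 16.35
tool_pos: [0.4679, 0.2462, 0.0446]
ee_rot: [3.141, 0.013, 0.337]
wrist_force: [-0.1, 0.5, -4.5]
width: 0.0158
```

>>> step_arm:
  increments: "0.4 0.1 0 0 0 0;0 0 1.5 0 0 0;0 0 0.7 0 0 0;0 0 0 0 0 0;0 0 0 0 0 0"

```text
time: 16.85
tool_pos: [0.477, 0.2485, 0.0295]
ee_rot: [3.142, -0.001, 0.337]
wrist_force: [0.3, -0.6, -4.0]
width: 0.0162
```

>>> step_arm:
  increments: "0 0 0.3 0 0 0;0 0 0 0 0 0"

```text
time: 17.05
tool_pos: [0.4768, 0.2484, 0.0262]
ee_rot: [3.142, -0.0, 0.337]
wrist_force: [-0.5, -0.0, -4.2]
width: 0.0155
```

>>> step_arm:
  increments: "0 0 0.3 0 0 0;0 0 0 0 0 0"

```text
time: 17.25
tool_pos: [0.4764, 0.2482, 0.0226]
ee_rot: [3.141, 0.001, 0.337]
wrist_force: [-0.6, -0.5, -3.8]
width: 0.0159
```

>>> step_arm:
  increments: "-0.35 0 0.3 0 0 0;0 0 0.3 0 0 0;0 0 0 0 0 0"

```text
time: 17.55
tool_pos: [0.4729, 0.2468, 0.0165]
ee_rot: [3.141, 0.001, 0.337]
wrist_force: [-1.2, 0.0, -3.3]
width: 0.0156
```

>>> step_arm:
  increments: "0 0 0.15 0 0 0;0 0 0 0 0 0"

```text
time: 17.75
tool_pos: [0.4735, 0.247, 0.0156]
ee_rot: [3.141, -0.0, 0.337]
wrist_force: [0.2, -1.0, -2.1]
width: 0.0155
```

>>> step_arm:
  increments: "0 0 0.1 0 0 0;0 0 0 0 0 0"

```text
time: 17.95
tool_pos: [0.4736, 0.247, 0.0155]
ee_rot: [3.141, -0.0, 0.337]
wrist_force: [-2.6, -2.0, 4.7]
width: 0.0157
```

The key is on the mat: the contact force has risen and the height matches the one at pick-up. Releasing and rising.

>>> step_arm:
  increments: "0 0 0 0 0 0;0 0 0 0 0 0;0 0 0 0 0 0;0 0 0 0 0 0;0 0 0 0 0 0"
  claw: 0

```text
time: 18.45
tool_pos: [0.4734, 0.2473, 0.0143]
ee_rot: [-3.142, -0.0, 0.337]
wrist_force: [-0.4, -0.2, -0.6]
width: 0.0467
```

>>> step_arm:
  increments: "0 0 -1 0 0 0;0 0 -3 0 0 0;0 0 -4 0 0 0;0 0 -4 0 0 0;0 0 -4 0 0 0"

```text
time: 18.95
tool_pos: [0.4732, 0.2472, 0.1769]
ee_rot: [3.142, -0.001, 0.337]
wrist_force: [0.2, 0.7, -0.6]
width: 0.047
```

>>> step_arm:
  increments: "-4 0 0 0 0 0;-4 0 0 0 0 0;-4 0 0 0 0 0;-2 0 0 0 0 0;0 0 0 0 0 0"

```text
time: 19.45
tool_pos: [0.3397, 0.2006, 0.1756]
ee_rot: [-3.141, -0.002, 0.337]
wrist_force: [0.5, -0.1, 0.1]
width: 0.0473
```

```bash
python3 - <<'E'
from h import *
o=get_obs();t=snapshot("top")[:,:,::-1];s=snapshot("scene")[:,:,::-1];print(o["time"],o["tool_pos"],o["wrist_force"],o["width"])
a=cv2.resize(t[145:250,350:465],None,fx=3.4,fy=3.4,interpolation=2)[:,:390]
b=cv2.resize(t[195:400,100:250],None,fx=2.66,fy=2.66,interpolation=2)
c=cv2.resize(s[100:240,310:480],None,fx=1.6,fy=1.6,interpolation=2)
O=np.zeros((600,800,3),'uint8');O[:a.shape[0],405:405+a.shape[1]]=a;O[:b.shape[0],:b.shape[1]]=b[:600];O[360:360+c.shape[0],410:410+c.shape[1]]=c
cv2.imwrite("pics/end.png",O)
E
```

```text
19.45 [0.33974993 0.20059708 0.17564596] [ 0.4716363  -0.05072943  0.12311971] 0.04726016098115076
```

View pics/end.png

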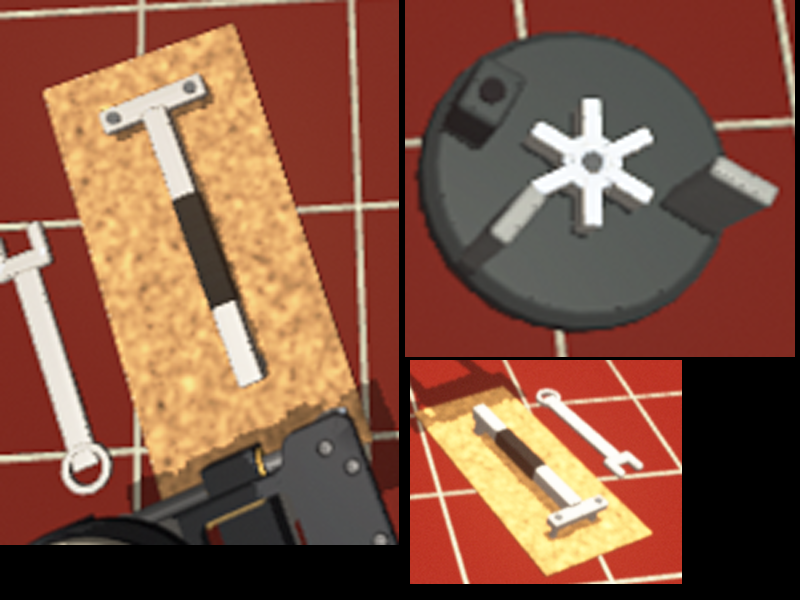

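```bash
python3 - <<'E'
from h import *
f=lambda x,y:((x-405)/3.4+350-.35,y/3.4+145-.35)
for prs in ([((602,98),(582,226)),((542,117),(645,207))],[((592,99),(593,226)),((535,128),(651,196))]):
    for a,b in prs:
        d=onz("top",f(*a),.044)-onz("top",f(*b),.044);print(np.linalg.norm(d),np.degrees(np.arctan2(d[1],d[0]))%60)
E
```

```text
0.0718812595693861 44.11434457126751
0.07090321738577124 42.600545075248775
0.06974373366779872 52.98785917856249
0.06951876386447292 54.2654027345006
```

```bash
python3 -c "
from bench import *
print(close_job())"
```

```text
the job is handed in; nothing more can be done
None
```

The nut is tight at its stop and the key stands back on its cork mat. I handed the job in with about 19.5 s on the clock. I viewed 11 pictures, over your plan of about 8 but within the 12 limit.

- **Turning:** I gripped the key by its sleeve and turned the nut clockwise in two strokes, about 69° and then about 41°. In between I lifted the key, swung it back and reseated it.
- **At the stop:** the nut turned about 110° in all. Its arms ended at 53.6° mod 60, against 53.4° predicted for the stop from the foot's yaw (my reading, about 5.4°). A last push raised the force at the grip to about 17 N and the nut seemed not to move. I did not measure its angle again until the end.
- **Key and surroundings:** the last pictures show the key standing on its mat, pins down, close to where it started. The gripper is clear of everything and the spanner has not moved.
- **Disagreements:** the measured tool position wandered by a few mm at times while I was placing the key, which I corrected before setting it down. During the last push the key twisted a few degrees in the grip, but was nearly straight again (under 1°) once I eased off.

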